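Set the rotary sample stage to its mark and take the picture

TASK

On the rotary sample stage, push the dial round by its finger post, gently and without gripping it, until the white index line on the black dial lines up with the red target line on the light grey scale collar. Then, with the lines still matched, press the green capture button fully down with a fingertip and let it come up again. Do not pick anything up: the copper sample stays lying in the middle of the dial, and everything else stays where it is.

Things in the scene. Friction and masses are not known exactly. Their poses are not given: they have to be found in the camera images.
- stage: Fixed rotary sample stage: round steel foot 240 mm across, black drum above it. Its origin is on the dial's turning axis (vertical, z up) at the table surface. It stands at any yaw.
- scale: Light grey scale collar, 230 mm across, fixed round the dial; black ticks every 10 degrees and one red target line. Origin on the dial's axis 38 mm above the table; its x axis points along the red target line. Its top is 46 mm above the table.
- target_line (a point): Middle of the red target line (6 mm wide, 27 mm long, radial) on the collar's top, 100 mm from the dial's axis, 47 mm above the table.
- dial (a joint): Angle of the black dial on the stage (rad), growing anticlockwise seen from above. It turns freely either way, without stops in use (range -7 to 7), with about 0.08 N m of friction, and stays where it is left. The dial is 172 mm across; its flat top is 48 mm above the table.
- index_mark (a point): Outer end of the dial's white index line (6 mm wide, radial, from 34 to 86 mm out from the axis), 84 mm from the axis, 49 mm above the table.
- finger_post (a point): Top centre of the upright finger post on the dial: steel with a blue top, 14 mm in diameter, rising 30 mm from the dial's top to 78 mm above the table, 58 mm from the axis on the same radius as the index line. Pushing it sideways turns the dial.
- sample_top (a point): Copper sample plate, 30 x 30 x 8 mm, loose in the middle of the dial's top; this point is the centre of its upper face, 56 mm above the table.
- control_top (a point): Fixed aluminium control box, 90 x 90 mm and 50 mm high; this point is the centre of its top face. It stands to the left or right of the stage.
- capture (a joint): Travel of the green capture button (m): 0 up, 0.006 fully down. It moves straight down against a spring, which takes 5 N when fully down, and springs up when let go.
- capture_top (a point): Centre of the top of the green capture button, 36 mm in diameter, on top of the control box. It stands 72 mm above the table when up, 10 mm proud of its black housing (52 mm across), and 4 mm proud when fully down.
- dimmer: Fixed grey dimmer box with a black knob, 90 x 80 mm and 61 mm high with the knob, on the other side of the stage from the control box; leave alone. Origin under its centre.
- vial_center (a point): Loose amber vial, 26 mm in diameter, 50 mm high; its centre. Leave alone.
- jar_center (a point): Loose jar with blue cap, 56 mm in diameter, 60 mm high; its centre. Leave alone.
- lens_ring_center (a point): Loose aluminium lens ring, 44 mm across, 14 mm high; its centre. Leave alone.
- driver_center (a point): Loose screwdriver with yellow handle, 170 mm long, lying flat, at most 26 mm high; a point half-way along it, on the table. Leave alone.
- tray_center (a point): Loose clear divided tray, 100 x 140 mm and 30 mm high; its centre. Leave alone.
Things that resemble listed ones, but are neither listed nor needed, are in the scene too. There is more than one size of the part that bears sample_top; the job needs the smallest. Leave any brown look-alike of the part that bears control_top alone.

How it is judged:
By the outcome, as a careful person would: the job done as asked, in the order asked, and still so for the second after the job is handed in, with the robot touching nothing.
It also fails if it takes over 56 s, if anything falls off the work surface, if the arm or the gripper's body presses on something with over 40 N, if the wrist force passes 120 N, or if a joint passes its speed limit or range.

ROBOT

A 6-joint arm with a two-finger parallel gripper is mounted at the origin on the work surface. World frame = base frame: x ahead of the robot, y to its left, z up, the work surface at z = 0. Lengths are in m, angles in degrees, forces in N, time in s.
With the tool pointing down it reaches from about 0.35 to 0.925 m from the base axis. Payload 6.4 kg.
Tool frame: the origin (TCP) lies at the very end of the fingers, on their centre line; the grasp point (between the pads) lies 19 mm behind it; z points along the fingers, y is the direction in which the jaws open and shut (so a half turn about z gives the same grasp; the last joint's range is limited). The gripper opens to 94 mm and grips with 3 to 60 N. Pads are 16 mm wide; open, the fingers measure 119 mm over their backs; the gripper's body (75 mm by 177 mm) begins 78 mm behind the grasp point.
Start: joints at [-86.866, 14.043, 89.255, -0, 76.702, -9.975], TCP at [0.147, -0.633, 0.205] pointing down, gripper open.
Joint ranges: [-179.41, 179.41], [-58.25, 129.5], [7.25, 145.43], [-54.29, 234.29], [11.92, 165.04], [-157.13, 157.13]. Speed limits (degrees/s): [147.25, 147.25, 180, 180, 180, 180].

INTERFACE

Orientations are given as a 3x3 rotation matrix whose columns are the frame's x, y, z axes.
In Python, from plant import r gives the robot as it stands. The module is installed in compiled form; this text tells all that it offers.
- The arm moves only by the shell command python3 -m crank 'ROWS' [OPENING] [FORCE]. ROWS is JSON, a list of rows, each a list of 6 numbers: the shift along the tool's x, y, z in units of 40 mm (1.0 is 40 mm), then the turn, a rotation vector about the tool's x, y, z in units of 5 degrees (1.0 is 5 degrees). In form: [[x, y, z, rx, ry, rz], ...]. A call has 1 to 20 rows; each row shifts and turns the pose as measured when the row begins, along the tool's axes as they then stand; what a row does not reach is not made up. A row lasts 1/10 s, in which the tool goes at most 50 mm and 8.59 degrees, less where a joint would pass 70% of its speed; a pose out of reach is approached as far as the arm can. A call is refused whole if a number of a shift passes 1 or a number of a turn 1, either way. A call with a gripper value outside its range is refused whole. OPENING is the gripper's target within -1 to 1 (shut at 1, half-way at 0, fully open at -1), set as the call begins (- or left out, the last holds). The fingers move at their own pace and stop on an object; FORCE is the grip in N (left out, the last holds). Time passes only in rows, so rows that do not move let the fingers close. It gives the time, the measured TCP pose, the force and the opening at its end, in the units of the state.
- r.observe(): the state, without advancing time (a new reading comes with each control period).
- r.read_camera(name): name is "scene" or "top"; returns the picture (400x640x3 uint8, red, green, blue); there is no depth.
- r.camera_info(name): a dict with "camera_matrix" (3x3 intrinsics, pixels), "R" (3x3) and "t" (3): a world point X has camera coordinates R X + t. Camera axes: x right, y down, z forward; pixel columns grow to the right and rows downward; lengths in m; the calibration is good to about 2 mm. A picture is of the moment at which its call begins. camera_info takes no time and is no camera call.
- r.hand_in(): hands the job in, once; it reports no verdict.
Trained networks look in the newest picture that a camera, given by its name, has taken for a name from the list of things; names that differ only in an ending like _2 or _b are one class to them, and where a whole thing is asked for, a point or a joint stands for the part that bears it (a point fixed in the world has none). Each returns a list of dicts, best first, with "p" (0 to 1); they miss things now and then, are a little off and sometimes report something else, mostly with a low value. They report only what shows in the picture. A call takes as long as a camera call. They do not tell look-alikes from the thing itself.
- r.outline_of(camera, thing): "region" (400x640 bool, what is visible of it) and "point" ([column, row] in pixels, amid what is visible of it).
The state is a dict: "t": time; "joints": joint angles; "joint_velocities": joint speeds; "joint_torque": joint torques, N m; "eef_pos": TCP position; "eef_rot": TCP orientation; "wrist_force": force on the tool from outside, world axes, zero at the start; "torque": the same for the moment, N m; "gripper_width": opening from 0.0 (shut) to 1.0 (fully open).
Only numpy, scipy, OpenCV 4.12 (cv2) and the standard library are available. Lean on these libraries where they do the work, as an engineer would, in place of code of your own. Each camera call takes 0.05 s, during which the arm holds its last target.

## Working session

There is one attempt and no reset: what is moved stays moved. The work goes in short steps, Python scripts to look and compute and a shell command to move; the robot and the scene stay as the last step left them, time stands still between calls to the robot, and variables do not carry over. Pictures are saved under pics/ and viewed, and the job is handed in when it is done.

```bash
mkdir -p pics
python3 - <<'E'
from plant import r
import cv2
for n in ("scene","top"):
    im=r.read_camera(n); cv2.imwrite(f"pics/{n}0.png",im[:,:,::-1])
    c=r.camera_info(n); print(n,c["camera_matrix"],c["R"],c["t"])
o=r.observe(); print(o)
E
```

```text
scene [[489.03276312   0.         313.80645016]
 [  0.         489.03276312 200.93347271]
 [  0.           0.           1.        ]] [[-0.78068252  0.62487768  0.00791785]
 [ 0.39631838  0.50485181 -0.76684835]
 [-0.48318375 -0.59552711 -0.6417795 ]] [ 0.40389314 -0.15687811  1.52173763]
top [[497.64375543   0.         320.80489313]
 [  0.         497.64375543 203.97612117]
 [  0.           0.           1.        ]] [[ 3.05529205e-03 -9.99995332e-01 -3.09452560e-05]
 [-9.96716239e-01 -3.04276942e-03 -8.09165066e-02]
 [ 8.09160347e-02  2.78067198e-04 -9.96720883e-01]] [0.01860543 0.53728371 1.27553112]
{'t': 0.1, 'joints': array([-8.68644050e+01,  1.40801395e+01,  8.93162024e+01,  9.43254204e-04,
        7.67015309e+01, -9.97446228e+00]), 'joint_velocities': array([-0.03776735, -0.05221807, -0.08976817, -0.03145906, -0.07518987,
       -0.04024192]), 'joint_torque': array([ 5.23096719e-05, -4.16914952e+01, -3.15525341e+01,  6.86441758e-02,
        3.09827027e-02, -6.08846631e-05]), 'eef_pos': array([ 0.14742344, -0.63251884,  0.20447148]), 'eef_rot': array([[ 9.73937042e-01,  2.26818502e-01, -7.74397541e-05],
       [ 2.26818302e-01, -9.73935596e-01,  1.70652135e-03],
       [ 3.11649284e-04, -1.67960911e-03, -9.99998541e-01]]), 'wrist_force': array([ 0.28686359,  0.39014176, -0.70214305]), 'torque': array([ 0.01008837,  0.02740174, -0.00959538]), 'gripper_width': 0.9971863350687687}
```

View pics/scene0.png

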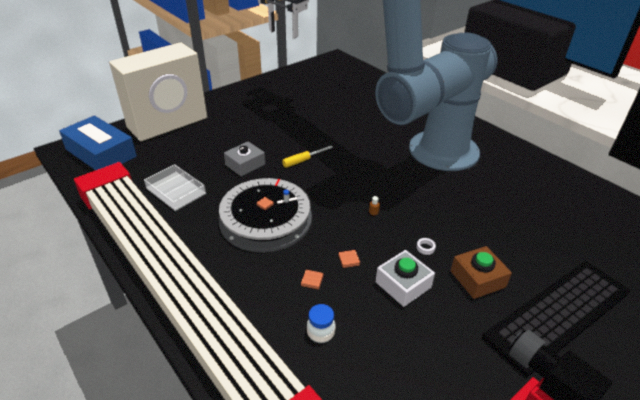

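View pics/top0.png

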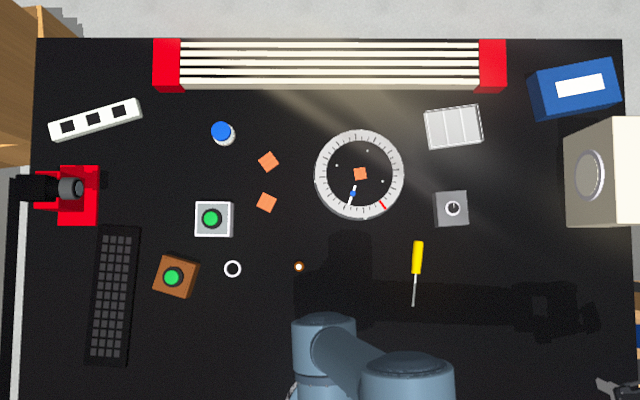

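The top picture shows the stage at about (360,174), with the white index line at (352,195) and the red line at (382,205). The aluminium control box with its green button is at (211,218). Look-alikes are the brown box with a green button at (173,277), and two copper plates off the dial at (268,161) and (266,202). The plate on the dial, at (360,173), is the sample, and it is the smallest. Next I'll measure and take close crops.

```bash
cat > h.py <<'E'
import numpy as np, cv2
from plant import r
def ray(n,p):
    c=r.camera_info(n);K=np.array(c["camera_matrix"]);R=np.array(c["R"]);t=np.array(c["t"])
    return -R.T@t, R.T@np.linalg.solve(K,[p[0],p[1],1.])
def onz(n,p,z):
    o,d=ray(n,p); return o+d*(z-o[2])/d[2]
def tri(pa,pb):
    A=[];b=[]
    for n,p in(("scene",pa),("top",pb)):
        o,d=ray(n,p);d=d/np.linalg.norm(d);M=np.eye(3)-np.outer(d,d);A.append(M);b.append(M@o)
    A=np.vstack(A);b=np.hstack(b);x=np.linalg.lstsq(A,b,rcond=None)[0]
    return x,np.linalg.norm(A@x-b)
def crop(n,im,c,w,h,s,f):
    x,y=int(c[0]-w/2),int(c[1]-h/2)
    cv2.imwrite(f,cv2.resize(im[y:y+h,x:x+w,::-1],None,fx=s,fy=s,interpolation=cv2.INTER_CUBIC)); print(f,"origin",x,y)
def lines(im,n="top",ax=None,show=True):
    h=im.astype(int);R,G,B=h[...,0],h[...,1],h[...,2]
    return R,G,B
E
python3 - <<'E'
from h import *
T=r.read_camera("top");S=r.read_camera("scene")
crop("top",T,(360,174),100,100,6,"pics/t1.png");crop("scene",S,(265,212),110,90,6,"pics/s1.png")
crop("scene",S,(405,275),80,70,6,"pics/s2.png");crop("top",T,(212,218),60,60,8,"pics/t2.png")
P={}
for th in ("dial","scale","capture_top","control_top","finger_post","target_line","index_mark","sample_top"):
    for n in("scene","top"):
        for o in r.outline_of(n,th)[:3]: print(th,n,round(o["p"],2),np.round(o["point"],1),o["region"].sum(), [np.round(a.mean(),1) for a in np.nonzero(o["region"])[::-1]])
E
```

```text
pics/t1.png origin 310 124
pics/s1.png origin 210 167
pics/s2.png origin 365 240
pics/t2.png origin 182 188
dial scene 0.79 [265.  207.1] 2275 [np.float64(263.6), np.float64(205.8)]
dial scene 0.28 [320.3 324.8] 867 [np.float64(320.8), np.float64(322.8)]
scale scene 0.97 [264.4 223.6] 1972 [np.float64(263.9), np.float64(211.5)]
scale top 0.6 [358.8 206.7] 2587 [np.float64(358.9), np.float64(173.3)]
capture_top scene 0.58 [483.8 257.8] 212 [np.float64(483.5), np.float64(258.5)]
capture_top scene 0.48 [404.6 264. ] 194 [np.float64(406.6), np.float64(264.1)]
capture_top scene 0.26 [266.5 231.4] 2048 [np.float64(264.3), np.float64(210.7)]
capture_top top 0.62 [210.7 216.4] 131 [np.float64(210.0), np.float64(217.5)]
capture_top top 0.57 [171.4 277.1] 168 [np.float64(171.2), np.float64(276.4)]
capture_top top 0.53 [327.8 183.5] 2821 [np.float64(358.9), np.float64(173.0)]
control_top scene 0.8 [404.6 277.4] 2000 [np.float64(404.0), np.float64(276.6)]
control_top scene 0.59 [478.2 271.9] 2025 [np.float64(479.6), np.float64(271.3)]
control_top top 0.9 [212.3 217.1] 1394 [np.float64(214.0), np
[... 423 characters left out ...]
ark scene 0.76 [262.4 209.5] 2184 [np.float64(263.7), np.float64(205.9)]
index_mark scene 0.71 [265.2 217.6] 3587 [np.float64(265.1), np.float64(217.0)]
index_mark scene 0.61 [171.3 189. ] 1670 [np.float64(174.3), np.float64(186.4)]
index_mark top 0.65 [352.7 173.3] 3374 [np.float64(358.9), np.float64(172.7)]
sample_top scene 0.56 [312.6 281.9] 278 [np.float64(311.8), np.float64(279.1)]
sample_top scene 0.53 [349.8 258.3] 275 [np.float64(348.1), np.float64(258.1)]
sample_top scene 0.51 [266.7 203.3] 103 [np.float64(264.4), np.float64(203.1)]
sample_top top 0.6 [268.  202.4] 228 [np.float64(265.8), np.float64(201.8)]
sample_top top 0.53 [359.6 175.3] 145 [np.float64(358.9), np.float64(173.0)]
```

View pics/t1.png

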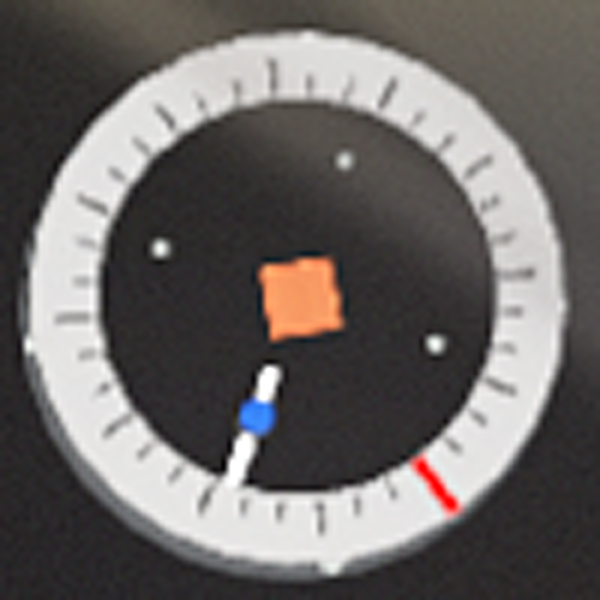

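View pics/s1.png

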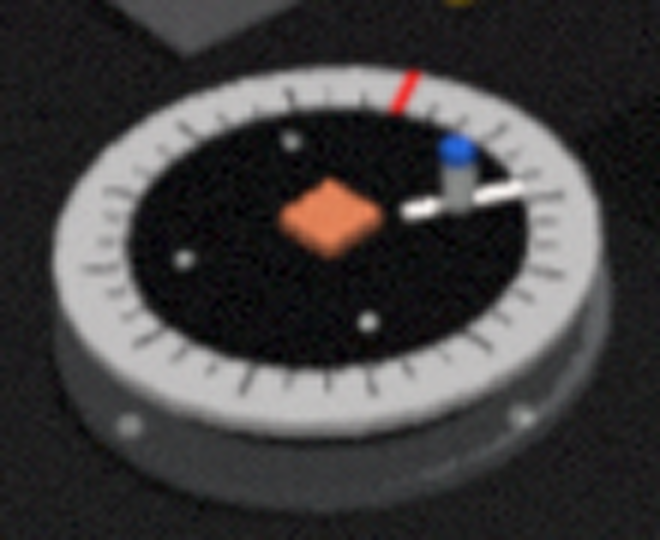

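View pics/t2.png

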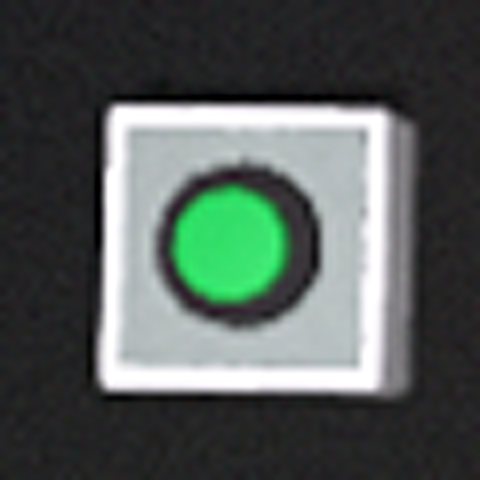

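View pics/s2.png

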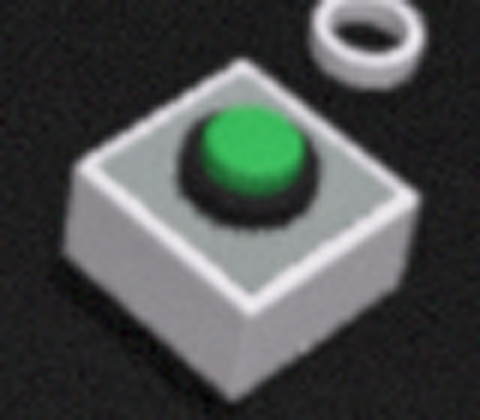

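```bash
cat >> h.py <<'E'
def rect(im,n,c,half,z,s=0.0005):
    # orthographic top-down of plane z: column -> +x, row -> +y
    k=int(2*half/s);g=(np.arange(k)+.5)*s-half
    X,Y=np.meshgrid(c[0]+g,c[1]+g)
    ci=r.camera_info(n);P=np.stack([X,Y,np.full_like(X,z)],-1)@np.array(ci["R"]).T+np.array(ci["t"])
    q=P@np.array(ci["camera_matrix"]).T
    return cv2.remap(im,(q[...,0]/q[...,2]).astype(np.float32),(q[...,1]/q[...,2]).astype(np.float32),cv2.INTER_CUBIC),X,Y
def axis(im,n,c):
    w,X,Y=rect(im,n,c,.14,.046)
    pts=[]
    g=w.astype(float).mean(-1)
    for a in np.radians(np.arange(0,360,3)):  # inner dial edge: dark->light near 86
        rr=np.arange(.078,.1,.0005);
        u=((c[0]+rr*np.cos(a)-X[0,0])/.0005).astype(np.float32);v=((c[1]+rr*np.sin(a)-Y[0,0])/.0005).astype(np.float32)
        p=cv2.remap(g.astype(np.float32),u[None],v[None],cv2.INTER_LINEAR)[0]
        d=np.diff(cv2.GaussianBlur(p[None],(7,1),0)[0]);i=d.argmax()
        if d[i]>5: pts.append([c[0]+rr[i]*np.cos(a),c[1]+rr[i]*np.sin(a)])
    pts=np.array(pts)
    for _ in range(4):
        A=np.c_[2*pts,np.ones(len(pts))];s=np.linalg.lstsq(A,(pts**2).sum(1),rcond=None)[0]
        R=np.sqrt(s[2]+s[0]**2+s[1]**2);e=np.abs(np.hypot(*(pts-s[:2]).T)-R);pts=pts[e<max(.0015,np.percentile(e,80)) ]
    return s[:2],R,len(pts)
def angs(im,n,c):
    out={}
    w,X,Y=rect(im,n,c,.13,.0475);w=w.astype(int);rr=np.hypot(X-c[0],Y-c[1]);th=np.arctan2(Y-c[1],X-c[0])
    m=(w[...,0]-w[...,1:].max(-1)>60)&(rr>.086)&(rr<.115)
    m2=(w.min(-1)>110)&(w.max(-1)-w.min(-1)<50)&(rr>.068)&(rr<.082)
    m3=(w[...,2]-w[...,0]>60)&(rr<.09)
    for k,mm in(("red",m),("white",m2),("blue",m3)):
        if mm.sum()<20: out[k]=None;continue
        x,y=X[mm].mean(),Y[mm].mean()
        out[k]=(round(np.degrees(np.arctan2(y-c[1],x-c[0])),2),round(np.hypot(x-c[0],y-c[1])*1e3,1),int(mm.sum()))
    return out
def cen(im,n,ch,box):
    x0,y0,x1,y1=box;s=im[y0:y1,x0:x1].astype(int)
    o=[k for k in range(3) if k!=ch];m=np.clip(s[...,ch]-s[...,o].max(-1)-30,0,60)
    yy,xx=np.mgrid[y0:y1,x0:x1];return np.array([(xx*m).sum(),(yy*m).sum()])/m.sum()
E
python3 - <<'E'
from h import *
T=r.read_camera("top");S=r.read_camera("scene")
for im,n in((T,"top"),(S,"scene")):
    c=onz(n,(360,174) if n=="top" else (264.5,205),.047)[:2]
    for _ in range(3): c,R,k=axis(im,n,c)
    print(n,np.round(c,4),round(R,4),k,angs(im,n,c))
    g=cen(im,n,1,(195,200,230,235) if n=="top" else (395,252,420,280))
    b=cen(im,n,2,(345,185,360,200) if n=="top" else (280,185,292,198))
    print("green",g,onz(n,g,.072),"blue",b,onz(n,b,.078))
    w,_,_=rect(im,n,c,.13,.0475);cv2.imwrite(f"pics/r_{n}.png",w[::1,::1,::-1])
    if n=="top":gt,bt=g,b
    else: print("tri green",tri(g,gt),"blue",tri(b,bt))
for n,ps in (("top",[(298.5,267),(232.5,268.5),(452,208),(418,258),(414,303)]),("scene",[(374,206),(426,246),(245,157),(297,158)])):
    for p in ps: print(n,p,np.round(onz(n,p,.03),3))
E
```

```text
top [ 0.6161 -0.0779] 0.0849 118 {'red': (np.float64(-144.32), np.float64(100.6), 834), 'white': (np.float64(160.85), np.float64(74.7), 521), 'blue': (np.float64(161.71), np.float64(55.2), 812)}
green [210.32620266 218.16212897] [0.49672415 0.29630411 0.072     ] blue [352.4386377  192.88021139] [ 0.56071028 -0.05870693  0.078     ]
scene [ 0.6147 -0.0808] 0.0851 102 {'red': (np.float64(-144.57), np.float64(100.4), 940), 'white': (np.float64(161.49), np.float64(74.5), 724), 'blue': (np.float64(-172.98), np.float64(75.0), 1225)}
green [406.823007   263.90210009] [0.49903901 0.29793055 0.072     ] blue [285.71860465 191.44728682] [ 0.56167869 -0.05918156  0.078     ]
tri green (array([0.49697863, 0.29670075, 0.0695667 ]), np.float64(0.0002710195745717038)) blue (array([ 0.5611374 , -0.05906177,  0.07772878]), np.float64(0.0007338151923668026))
top (298.5, 267) [0.374 0.077 0.03 ]
top (232.5, 268.5) [0.37  0.246 0.03 ]
top (452, 208) [ 0.527 -0.319  0.03 ]
top (418, 258) [ 0.398 -0.23   0.03 ]
top (414, 303) [ 0.284 -0.218  0.03 ]
scene (374, 206) [0.383 0.082 0.03 ]
scene (426, 246) [0.388 0.263 0.03 ]
scene (245, 157) [ 0.526 -0.312  0.03 ]
scene (297, 158) [ 0.409 -0.214  0.03 ]
```

Both views agree, with ring radius 85 mm for the dial and post top at z 0.078 by triangulation:
- Axis at about (0.615,-0.079).
- Index line at about 161.2°, red line at about -144.4°, so the dial must turn about +54.4°.
- Button at (0.497,0.297).

I'll shut the fingers and move to the +y side of the post.

```bash
python3 -m crank '[[0.84,-0.79,0,0,0,0],[0.84,-0.79,0,0,0,0],[0.84,-0.79,0,0,0,0],[0.84,-0.79,0,0,0,0],[0.84,-0.79,0,0,0,0],[0.84,-0.79,0,0,0,0],[0.84,-0.79,0,0,0,0],[0.84,-0.79,0,0,0,0],[0.84,-0.79,0,0,0,0],[0.84,-0.79,0,0,0,0],[0.84,-0.79,0,0,0,0],[0.84,-0.79,0,0,0,0],[0.84,-0.79,0,0,0,0],[0.84,-0.79,0,0,0,0],[0,0,0,0,0,0]]' 1 20
cat >> h.py <<'E'
def go(tx,ty,tz):
    o=r.observe();R=np.array(o["eef_rot"]);d=R.T@(np.array([tx,ty,tz])-o["eef_pos"])
    print("t",round(o["t"],2),"pos",np.round(o["eef_pos"],4),"y",np.round(R[:,1],3),"zz",np.round(R[:,2],3),"F",np.round(o["wrist_force"],1),"g",round(o["gripper_width"],3),"units",np.round(d/.04,2))
E
python3 -c "
from h import *
go(.552,-.021,.15)"
```

```text
t: 2.6
eef_pos: [0.5188, -0.0768, 0.2071]
eef_rot: [[0.975, 0.222, 0.008], [0.222, -0.975, -0.006], [0.006, 0.008, -1.0]]
wrist_force: [-0.2, -0.0, -0.6]
gripper_width: 0.005
t 2.6 pos [ 0.5188 -0.0768  0.2071] y [ 0.222 -0.975  0.008] zz [ 0.008 -0.006 -1.   ] F [-0.2 -0.  -0.6] g 0.005 units [ 1.11 -1.19  1.43]
```

```bash
python3 -m crank '[[0.55,-0.6,0.2,0,0,0],[0.55,-0.6,0.6,0,0,0],[0,0,0.7,0,0,0],[0,0,0.7,0,0,0],[0,0,0.7,0,0,0],[0,0,0.4,0,0,0],[0,0,0,0,0,0]]'
python3 -c "
from h import *
go(.552,-.021,.060)
S=r.read_camera('scene');crop('scene',S,(275,190),130,110,6,'pics/s3.png')"
```

```text
t: 3.3
eef_pos: [0.5551, -0.0213, 0.0731]
eef_rot: [[0.975, 0.223, 0.013], [0.223, -0.975, -0.01], [0.01, 0.012, -1.0]]
wrist_force: [0.9, 0.9, 0.0]
gripper_width: 0.006
t 3.3 pos [ 0.5551 -0.0213  0.0731] y [ 0.223 -0.975  0.012] zz [ 0.013 -0.01  -1.   ] F [0.9 0.9 0. ] g 0.006 units [-0.08 -0.03  0.33]
pics/s3.png origin 210 135
```

View pics/s3.png

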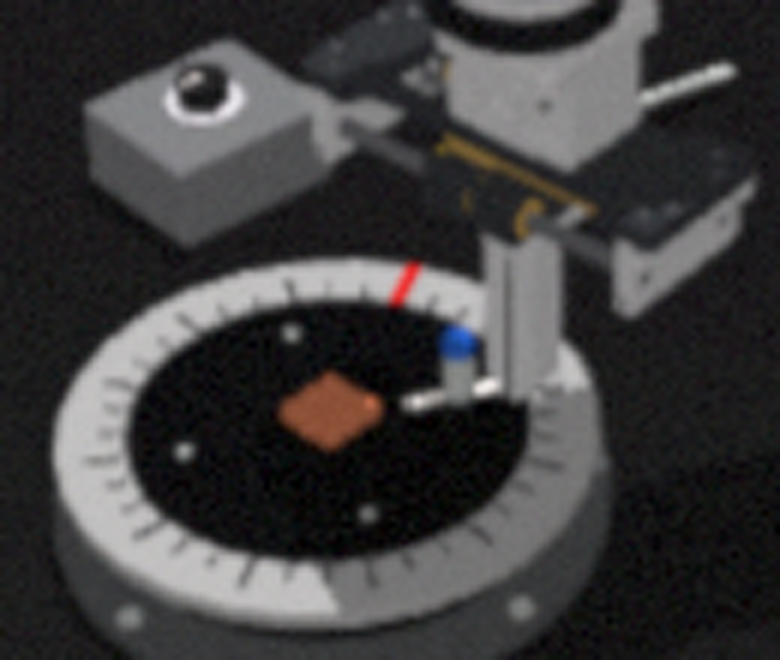

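The fingers are shut and stand on the right (+y) side of the blue-topped post, clear of it. I'll lower and approach.

```bash
python3 -m crank '[[-0.08,0,0.35,0,0,0],[0,0.2,0,0,0,0],[0,0.15,0,0,0,0],[0,0,0,0,0,0]]'
cat >> h.py <<'E'
def push(th,off=.0195,ax=(.6154,-.0793),z=.060):
    R=np.array(r.observe()["eef_rot"]);y=R[:2,1];a=np.radians(th)
    p=np.array(ax)+.058*np.array([np.cos(a),np.sin(a)])-off*y
    print(th,end=" ");go(p[0],p[1],z)
E
python3 -c "
from h import *
for t in (161,170,180,190,200,210,215.5):push(t)"
```

```text
t: 3.75
eef_pos: [0.5584, -0.0389, 0.0632]
eef_rot: [[0.975, 0.221, 0.021], [0.222, -0.975, -0.012], [0.018, 0.016, -1.0]]
wrist_force: [1.0, 0.5, -0.3]
gripper_width: 0.004
161 t 3.75 pos [ 0.5584 -0.0389  0.0632] y [ 0.221 -0.975  0.016] zz [ 0.021 -0.012 -1.   ] F [ 1.   0.5 -0.3] g 0.004 units [-0.07  0.05  0.08]
170 t 3.75 pos [ 0.5584 -0.0389  0.0632] y [ 0.221 -0.975  0.016] zz [ 0.021 -0.012 -1.   ] F [ 1.   0.5 -0.3] g 0.004 units [-0.17  0.25  0.08]
180 t 3.75 pos [ 0.5584 -0.0389  0.0632] y [ 0.221 -0.975  0.016] zz [ 0.021 -0.012 -1.   ] F [ 1.   0.5 -0.3] g 0.004 units [-0.25  0.49  0.08]
190 t 3.75 pos [ 0.5584 -0.0389  0.0632] y [ 0.221 -0.975  0.016] zz [ 0.021 -0.012 -1.   ] F [ 1.   0.5 -0.3] g 0.004 units [-0.28  0.74  0.09]
200 t 3.75 pos [ 0.5584 -0.0389  0.0632] y [ 0.221 -0.975  0.016] zz [ 0.021 -0.012 -1.   ] F [ 1.   0.5 -0.3] g 0.004 units [-0.27  0.99  0.09]
210 t 3.75 pos [ 0.5584 -0.0389  0.0632] y [ 0.221 -0.975  0.016] zz [ 0.021 -0.012 -1.   ] F [ 1.   0.5 -0.3] g 0.004 units [-0.22  1.24  0.1 ]
215.5 t 3.75 pos [ 0.5584 -0.0389  0.0632] y [ 0.221 -0.975  0.016] zz [ 0.021 -0.012 -1.   ] F [ 1.   0.5 -0.3] g 0.004 units [-0.17  1.37  0.1 ]
```

```bash
python3 -m crank '[[-0.03,0.05,0.03,0,0,0],[-0.03,0.05,0.03,0,0,0],[-0.03,0.06,0,0,0,0],[-0.03,0.06,0,0,0,0],[-0.03,0.06,0,0,0,0],[-0.02,0.06,0,0,0,0],[-0.02,0.06,0,0,0,0],[-0.02,0.06,0,0,0,0],[-0.02,0.06,0,0,0,0],[-0.01,0.06,0,0,0,0],[0,0.06,0,0,0,0],[0,0.06,0,0,0,0],[0,0.06,0,0,0,0],[0,0,0,0,0,0]]'
python3 - <<'E'
from h import *
for t in (190,200,210,215.5):push(t)
T=r.read_camera("top");S=r.read_camera("scene")
c=(.6161,-.0779);print(angs(T,"top",c),angs(S,"scene",(.6147,-.0808)))
crop("top",T,(360,174),100,100,6,"pics/t4.png");crop("scene",S,(265,205),110,90,7,"pics/s4.png")
E
```

```text
t: 5.15
eef_pos: [0.5548, -0.0726, 0.0616]
eef_rot: [[0.975, 0.221, 0.019], [0.221, -0.975, -0.01], [0.016, 0.014, -1.0]]
wrist_force: [-0.5, 1.1, 0.3]
gripper_width: 0.006
190 t 5.15 pos [ 0.5548 -0.0726  0.0616] y [ 0.221 -0.975  0.014] zz [ 0.019 -0.01  -1.   ] F [-0.5  1.1  0.3] g 0.006 units [-0.01 -0.06  0.04]
200 t 5.15 pos [ 0.5548 -0.0726  0.0616] y [ 0.221 -0.975  0.014] zz [ 0.019 -0.01  -1.   ] F [-0.5  1.1  0.3] g 0.006 units [0.   0.19 0.04]
210 t 5.15 pos [ 0.5548 -0.0726  0.0616] y [ 0.221 -0.975  0.014] zz [ 0.019 -0.01  -1.   ] F [-0.5  1.1  0.3] g 0.006 units [0.06 0.44 0.05]
215.5 t 5.15 pos [ 0.5548 -0.0726  0.0616] y [ 0.221 -0.975  0.014] zz [ 0.019 -0.01  -1.   ] F [-0.5  1.1  0.3] g 0.006 units [0.1  0.57 0.05]
{'red': None, 'white': (np.float64(-169.37), np.float64(53.1), 4298), 'blue': None} {'red': (np.float64(-144.25), np.float64(100.1), 760), 'white': (np.float64(-164.74), np.float64(74.7), 1443), 'blue': (np.float64(-149.69), np.float64(82.2), 208)}
pics/t4.png origin 310 124
pics/s4.png origin 210 160
```

View pics/t4.png

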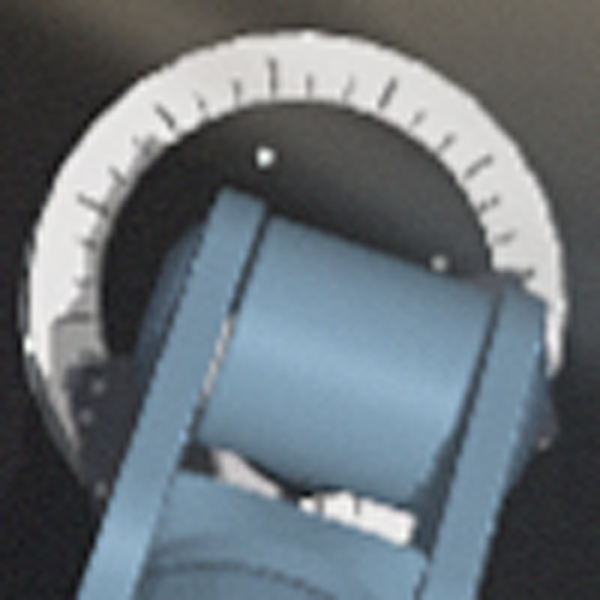

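View pics/s4.png

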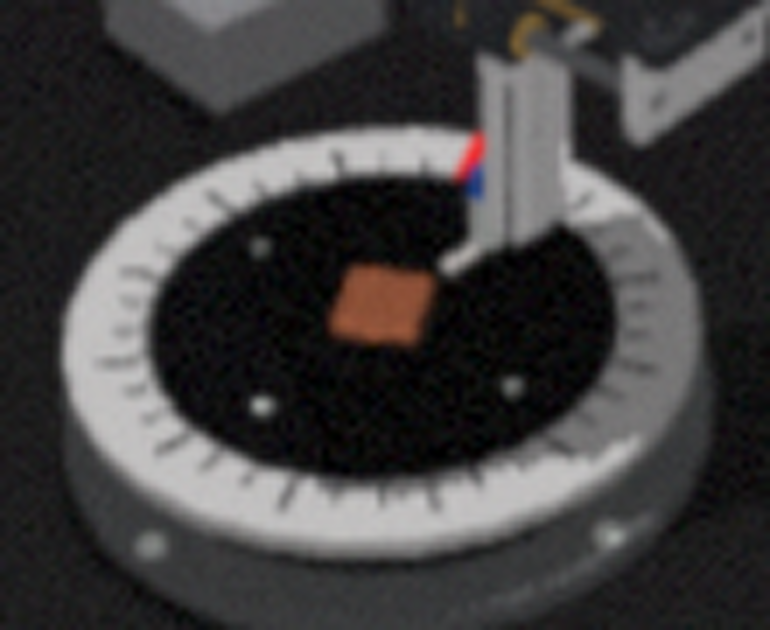

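The dial has turned about 33°, judged from the screw dots moving in the top view (344,159)→(264,155) in crop pixels. About 21.6° remain. I'll continue to just short of the line.

```bash
python3 -m crank '[[0,0.06,0.02,0,0,0],[0,0.06,0.02,0,0,0],[0.01,0.06,0,0,0,0],[0.01,0.06,0,0,0,0],[0.01,0.06,0,0,0,0],[0.01,0.05,0,0,0,0],[0.01,0.04,0,0,0,0],[0,0,0,0,0,0]]'
cat >> h.py <<'E'
def dots(im,c):
    w,X,Y=rect(im,"top",c,.09,.048);m=(w.min(-1)>95).astype(np.uint8);rr=np.hypot(X-c[0],Y-c[1]);m[rr>.079]=0
    k,l,s,cc=cv2.connectedComponentsWithStats(m)
    for i in range(1,k):
        if 20<s[i,4]<900:
            x,y=X[0,0]+cc[i,0]*.0005,Y[0,0]+cc[i,1]*.0005
            print("dot",round(np.degrees(np.arctan2(y-c[1],x-c[0])),1),round(np.hypot(x-c[0],y-c[1])*1e3,1),s[i,4])
E
python3 - <<'E'
from h import *
for t in (210,215.5):push(t)
T=r.read_camera("top");S=r.read_camera("scene")
T0=cv2.imread("pics/top0.png")[:,:,::-1]
c=(.6161,-.0779)
print("before");dots(T0.copy(),c);print("now");dots(T,c);print(angs(S,"scene",(.6147,-.0808)))
crop("scene",S,(265,205),110,90,7,"pics/s5.png")
E
```

```text
t: 6.05
eef_pos: [0.5609, -0.0885, 0.0603]
eef_rot: [[0.975, 0.222, 0.019], [0.222, -0.975, -0.01], [0.016, 0.014, -1.0]]
wrist_force: [-1.1, 1.3, 1.2]
gripper_width: 0.007
210 t 6.05 pos [ 0.5609 -0.0885  0.0603] y [ 0.222 -0.975  0.014] zz [ 0.019 -0.01  -1.   ] F [-1.1  1.3  1.2] g 0.007 units [-0.01  0.02  0.01]
215.5 t 6.05 pos [ 0.5609 -0.0885  0.0603] y [ 0.222 -0.975  0.014] zz [ 0.019 -0.01  -1.   ] F [-1.1  1.3  1.2] g 0.007 units [0.04 0.15 0.01]
before
dot -109.6 62.6 233
dot -19.5 61.7 262
dot 161.3 40.7 602
dot 160.8 70.7 639
dot 71.3 61.8 219
now
dot -60.4 62.2 185
dot 29.8 61.9 142
{'red': None, 'white': (np.float64(-152.12), np.float64(74.9), 1576), 'blue': (np.float64(-138.06), np.float64(85.7), 171)}
pics/s5.png origin 210 160
```

View pics/s5.png

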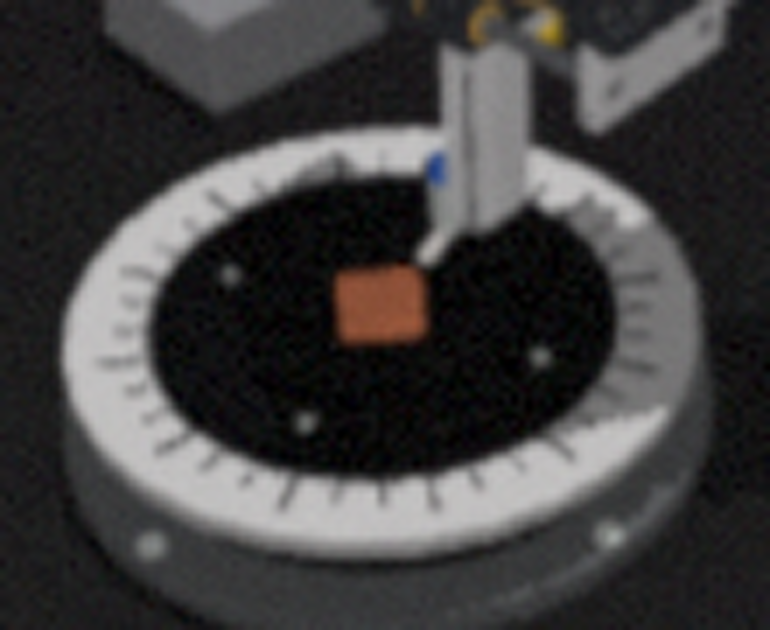

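Rotation so far is 49.25°, so about 5.3° remain. One small nudge, then I'll withdraw and look.

```bash
python3 -m crank '[[0.01,0.04,0,0,0,0],[0.01,0.04,0,0,0,0],[0.01,0.04,0,0,0,0],[0,0,0,0,0,0]]'
python3 - <<'E'
from h import *
push(215.5)
T=r.read_camera("top")
dots(T,(.6161,-.0779))
E
```

```text
t: 6.55
eef_pos: [0.5632, -0.0929, 0.0603]
eef_rot: [[0.975, 0.222, 0.019], [0.222, -0.975, -0.01], [0.016, 0.014, -1.0]]
wrist_force: [-0.5, -0.3, 0.9]
gripper_width: 0.005
215.5 t 6.55 pos [ 0.5632 -0.0929  0.0603] y [ 0.222 -0.975  0.014] zz [ 0.019 -0.01  -1.   ] F [-0.5 -0.3  0.9] g 0.005 units [0.01 0.03 0.01]
dot 34.8 61.9 142
```

```bash
python3 -m crank '[[0,-0.3,0,0,0,0],[0,-0.6,0,0,0,0],[0,-0.6,-0.5,0,0,0],[0,-0.4,-0.9,0,0,0],[0,-0.8,-0.9,0,0,0],[0,-1,0,0,0,0],[0,-1,0,0,0,0],[0,-1,0,0,0,0],[0,-1,0,0,0,0],[0,-1,0,0,0,0],[0,-1,0,0,0,0],[0,0,0,0,0,0]]'
python3 - <<'E'
from h import *
go(.4975,.297,.10)
T=r.read_camera("top");S=r.read_camera("scene")
dots(T,(.6161,-.0779))
for im,n in((T,"top"),(S,"scene")):
    c=onz(n,(360,174) if n=="top" else (264.5,205),.047)[:2]
    for _ in range(3): c,R,k=axis(im,n,c)
    print(n,c,R,angs(im,n,c))
    crop(n,im,(360,174) if n=="top" else (265,205),100,90,7,f"pics/{n}6.png")
E
```

```text
t: 7.8
eef_pos: [0.482, 0.2655, 0.1544]
eef_rot: [[0.975, 0.221, 0.035], [0.221, -0.975, -0.008], [0.033, 0.016, -0.999]]
wrist_force: [-0.8, 0.3, 0.1]
gripper_width: 0.004
t 7.8 pos [0.482  0.2655 0.1544] y [ 0.221 -0.975  0.016] zz [ 0.035 -0.008 -0.999] F [-0.8  0.3  0.1] g 0.004 units [ 0.51 -0.7   1.37]
dot -55.3 62.2 287
dot -145.1 70.9 643
dot -149.8 58.7 66
dot -145.2 42.8 743
dot 34.7 61.7 248
dot 125.6 62.2 237
top [ 0.61605819 -0.07796097] 0.084957866539068 {'red': (np.float64(-144.29), np.float64(101.0), 793), 'white': (np.float64(-144.89), np.float64(74.9), 542), 'blue': (np.float64(-140.29), np.float64(57.6), 833)}
pics/top6.png origin 310 129
scene [ 0.61475972 -0.08071442] 0.08503470503863689 {'red': (np.float64(-144.58), np.float64(100.9), 906), 'white': (np.float64(-143.08), np.float64(74.6), 743), 'blue': (np.float64(-137.15), np.float64(85.9), 374)}
pics/scene6.png origin 215 160
```

View pics/top6.png

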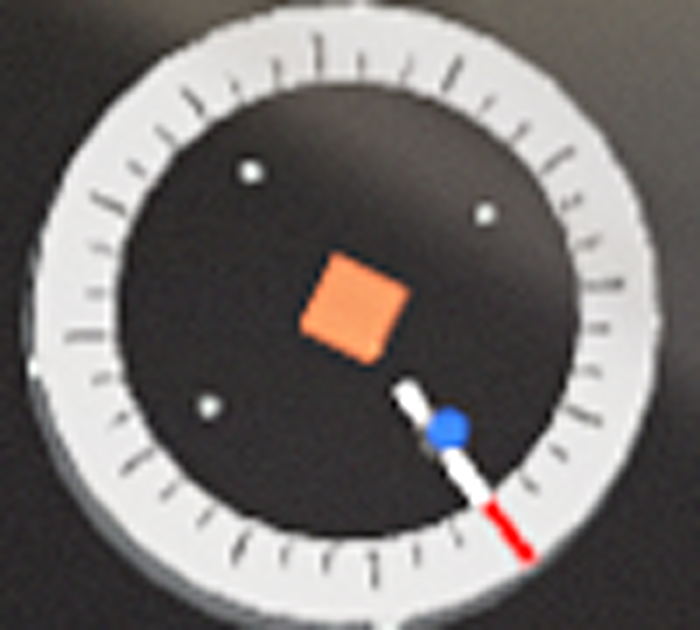

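View pics/scene6.png

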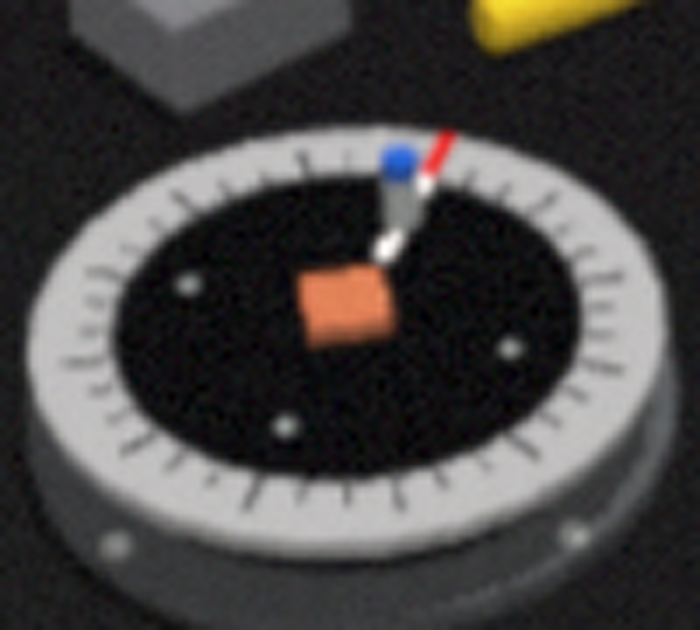

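The index line runs straight into the red line in the top crop, at (485,505). The measured difference is about 0.6°, within the measuring error (the scene reading's white blob is disturbed by the post). The copper sample still lies in the middle. Next I'll go over the aluminium box's button.

```bash
python3 -m crank '[[0.25,-0.35,0.2,0,0,0],[0.25,-0.35,0.4,0,0,0],[0,0,0.5,0,0,0],[0,0,0.4,0,0,0],[0,0,0,0,0,0]]'
python3 - <<'E'
from h import *
go(.4972,.297,.072)
S=r.read_camera("scene");crop("scene",S,(405,260),100,80,7,"pics/s7.png")
E
```

```text
t: 8.4
eef_pos: [0.5025, 0.2895, 0.0942]
eef_rot: [[0.977, 0.21, 0.04], [0.211, -0.977, -0.01], [0.037, 0.019, -0.999]]
wrist_force: [-0.6, -0.2, -0.4]
gripper_width: 0.004
t 8.4 pos [0.5025 0.2895 0.0942] y [ 0.21  -0.977  0.019] zz [ 0.04  -0.01  -0.999] F [-0.6 -0.2 -0.4] g 0.004 units [-0.11 -0.22  0.55]
pics/s7.png origin 355 220
```

View pics/s7.png

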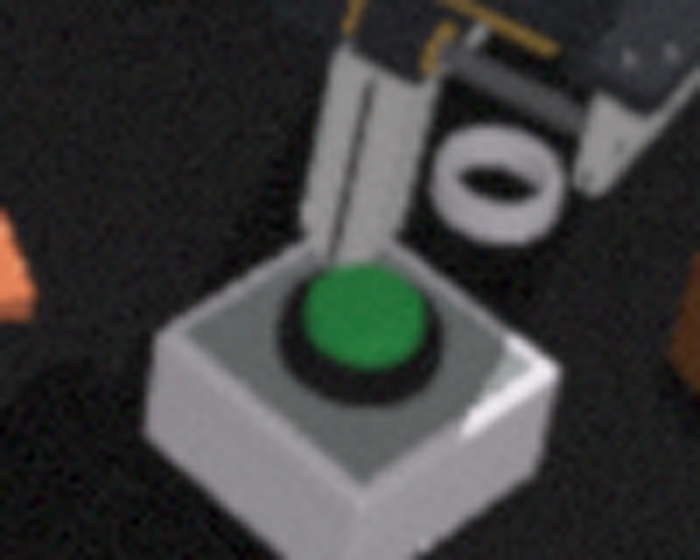

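```bash
python3 -m crank '[[-0.11,-0.22,0,0.22,-0.42,0],[0,0,0.2,0,0,0],[0,0,0,0,0,0]]'
python3 - <<'E'
from h import *
go(.4972,.297,.072)
S=r.read_camera("scene");crop("scene",S,(405,260),100,80,7,"pics/s8.png")
E
```

```text
t: 8.75
eef_pos: [0.4993, 0.2957, 0.0894]
eef_rot: [[0.978, 0.207, 0.006], [0.207, -0.978, 0.002], [0.006, -0.001, -1.0]]
wrist_force: [-0.7, 0.2, -0.6]
gripper_width: 0.009
t 8.75 pos [0.4993 0.2957 0.0894] y [ 0.207 -0.978 -0.001] zz [ 0.006  0.002 -1.   ] F [-0.7  0.2 -0.6] g 0.009 units [-0.05 -0.04  0.43]
pics/s8.png origin 355 220
```

View pics/s8.png

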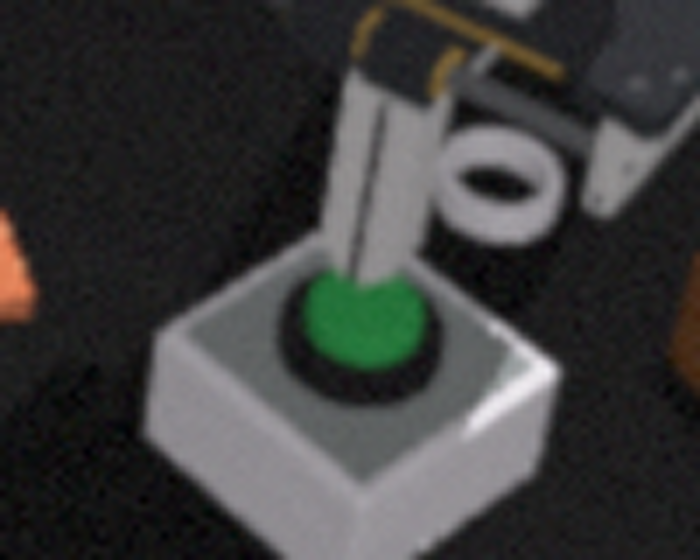

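The fingertips are over the button and level. I'll press down in small steps.

```bash
python3 -m crank '[[-0.05,-0.04,0.1,0,0,0],[0,0,0.12,0,0,0],[0,0,0.1,0,0,0],[0,0,0.1,0,0,0],[0,0,0.06,0,0,0],[0,0,0.05,0,0,0],[0,0,0,0,0,0]]'
```

```text
t: 9.5
eef_pos: [0.4984, 0.2971, 0.069]
eef_rot: [[0.978, 0.207, 0.01], [0.207, -0.978, 0.003], [0.011, -0.001, -1.0]]
wrist_force: [-1.6, -0.9, 3.4]
gripper_width: 0.004
```

Contact is made, with 3.4 N at 3 mm of travel. I'll go on to the stop.

```bash
python3 -m crank '[[0,0,0.05,0,0,0],[0,0,0.05,0,0,0],[0,0,0.05,0,0,0],[0,0,0.05,0,0,0],[0,0,0,0,0,0]]'
python3 - <<'E'
from h import *
go(.4972,.297,.066)
S=r.read_camera("scene");crop("scene",S,(405,260),100,80,7,"pics/s9.png")
E
```

```text
t: 10.0
eef_pos: [0.4985, 0.2971, 0.0669]
eef_rot: [[0.978, 0.208, 0.007], [0.208, -0.978, 0.0], [0.007, 0.001, -1.0]]
wrist_force: [-2.9, -2.0, 4.0]
gripper_width: 0.005
t 10.0 pos [0.4985 0.2971 0.0669] y [ 0.208 -0.978  0.001] zz [ 0.007  0.    -1.   ] F [-2.9 -2.   4. ] g 0.005 units [-0.03 -0.    0.02]
pics/s9.png origin 355 220
```

View pics/s9.png

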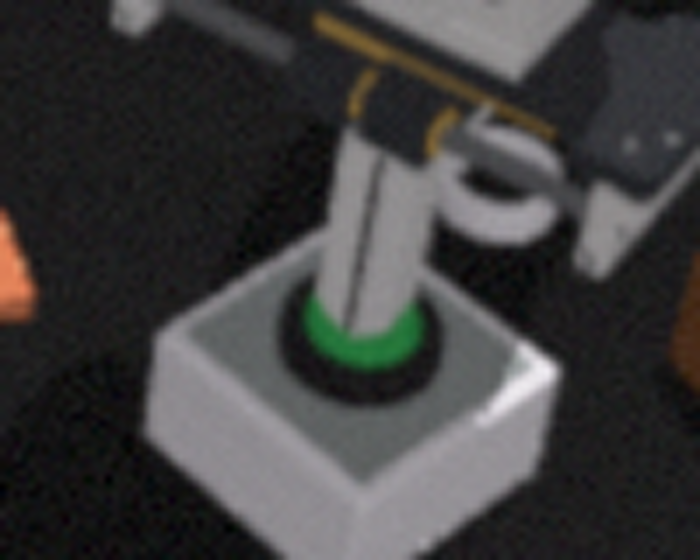

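```bash
python3 -m crank '[[0,0,0.07,0,0,0],[0,0,0.1,0,0,0],[0,0,0.1,0,0,0],[0,0,0.12,0,0,0]]'
```

```text
t: 10.45
eef_pos: [0.499, 0.2974, 0.0656]
eef_rot: [[0.978, 0.211, 0.0], [0.211, -0.978, -0.004], [-0.001, 0.004, -1.0]]
wrist_force: [-16.3, -7.0, 35.6]
gripper_width: 0.007
```

At the hard stop: 35.6 N at z 0.0656, while the spring needs only 5 N. I'll release now.

```bash
python3 -m crank '[[0,0,-0.15,0,0,0],[0,0,-0.3,0,0,0],[0,0,-0.6,0,0,0],[0,0,-0.9,0,0,0],[-0.3,-0.8,-0.6,0,0,0],[-0.3,-0.8,-0.5,0,0,0],[0,0,0,0,0,0],[0,0,0,0,0,0]]'
python3 - <<'E'
from h import *
go(.4972,.297,.066)
T=r.read_camera("top");S=r.read_camera("scene")
cv2.imwrite("pics/S10.png",S[:,:,::-1]);cv2.imwrite("pics/T10.png",T[:,:,::-1])
c=(.6161,-.0779);dots(T,c);print(angs(T,"top",c))
g=cen(S,"scene",1,(395,250,420,280));print("green",g, onz("scene",g,.072))
crop("top",T,(360,174),100,90,7,"pics/t10.png")
E
```

```text
t: 11.25
eef_pos: [0.4621, 0.357, 0.1933]
eef_rot: [[0.978, 0.209, 0.003], [0.209, -0.978, -0.002], [0.003, 0.002, -1.0]]
wrist_force: [-0.2, 0.1, -1.2]
gripper_width: 0.007
t 11.25 pos [0.4621 0.357  0.1933] y [ 0.209 -0.978  0.002] zz [ 0.003 -0.002 -1.   ] F [-0.2  0.1 -1.2] g 0.007 units [0.54 1.64 3.19]
dot -55.3 62.2 270
dot -145.0 70.9 636
dot -150.0 58.7 60
dot -145.2 42.9 735
dot 34.7 61.8 238
dot 125.6 62.3 229
{'red': (np.float64(-144.28), np.float64(101.0), 796), 'white': (np.float64(-144.85), np.float64(74.9), 538), 'blue': (np.float64(-140.31), np.float64(57.7), 835)}
green [406.76103019 264.78657378] [0.50105008 0.29962597 0.072     ]
pics/t10.png origin 310 129
```

View pics/S10.png

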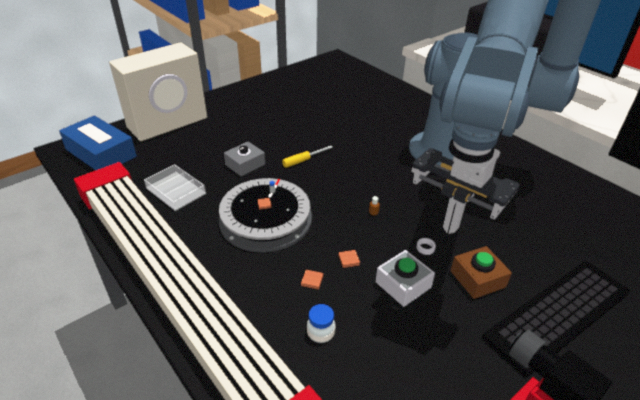

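View pics/t10.png

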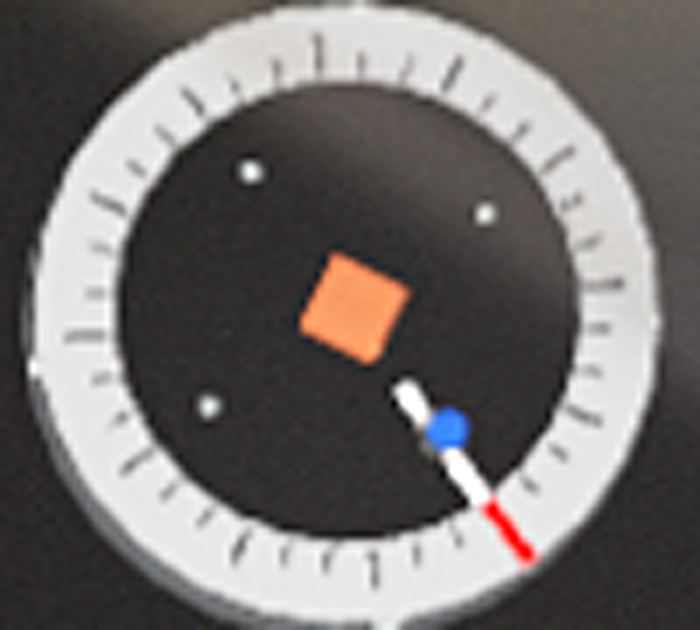

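The lines are still matched, the button at (407,265) is up again, and the vial, ring, jar, driver and tray are where they were. The arm is clear, so I'll hand in.

```bash
python3 -c "
from plant import r
print(r.hand_in())"
```

```text
the job is handed in; nothing more can be done
None
```

I turned the dial about 54° anticlockwise with the shut fingertips against its post. I then pressed the green button on the aluminium box to its stop, let it come up, and handed in with the clock at about 11 s.

- **Lines:** the last top picture puts the white index line at -144.9° and the red line at -144.3°. That 0.6° difference is about the size of my measuring error. It did not change after the press.
- **Disagreement:** the scene camera read the index line at -143.1°, which would put it 1.5° past the red line. The post stands in front of the line in that view, so I relied on the top picture.
- **Button:** pressing stopped at a fingertip height of 65.6 mm, against 66 mm for fully down. The force peaked at about 36 N vertically (40 N in all), well above the 5 N spring, because my last step overshot onto the stop. The last scene picture shows the button up again, within 1 pixel of where it started.
- **Everything else:** the copper sample still lies in the middle of the dial. By eye in the last scene picture, the vial, ring, jar, driver, tray and dimmer had not moved, and the robot was touching nothing.

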